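Release and push out the dust-filter slide of a tablet counter

TASK

On the tablet counter, use the pin tool to hold down the recessed release button in the filter slide, and with the button held down all the way push the slide out towards the counter's front until it is fully out and the latch has caught there. Press and push gently, touch the slide with nothing but the tool, leave the other things alone, and put the pin tool back in its own stand, standing as it was.

Things in the scene. Friction and masses are not known exactly. Their poses are not given: they have to be found in the camera images.
- machine: The tablet counter, fixed on the table: white case 250 mm long (its x), 200 mm wide, 60 mm high; a raised rear part (110 mm high, from 55 mm behind the origin in +x) with a clear hopper, 96 mm wide, top 160 mm high, 92 mm behind the origin. Origin: centre of its underside. Its own -x is its front, turned roughly to the robot. Two guide rails, tops 76 mm high, lie 46 to 58 mm either side of the slide's centre line.
- filter_slide (a joint): Travel of the slide out of the counter along the machine's -x, m: 0 home, 0.060 fully out and latched (the last notch takes 0.058 to 0.062), 0.062 hard end stop. It rubs with about 3 N. At home it has 2 mm of free play; then the latch holds it unless the button is at least 5 mm down. If the button comes up, the latch bites again at every 15 mm of travel.
- slide_plate (a point): Centre of the top face of the filter slide's boss foot, 10 mm above the slide's underside, straight below button_hole: the grey slide is a flat plate 170 by 86 mm, its top (this height) 71 mm above the table, with a raised square boss of 42 by 42 mm whose top is 86 mm above the table. Axes as the machine's. Moves with the slide.
- button_hole (a point): Centre of the mouth of the button recess, in the boss's top, 86 mm above the table; moves with the slide; axes as the machine's, z up. The recess is square, 12 by 12 mm, its sides along x and y, and leads straight down to the release button, 11 mm square. The pin pushes the slide by the recess's front (-x) wall.
- button_rest (a point): The middle of the range of heights where the untouched button's top may lie: 9.5 mm below the mouth. The real top is up to 5.5 mm higher or lower, differs from unit to unit, is not measured and must be felt. Button travel 8 mm on a spring: 3 N to start it, 7.5 N at 5 mm where the latch is free, 10 N at the hard bottom. Keep the tool's total force on slide and button under 25 N.
- pin_grip (a point): Centre of the pin tool's handle, half-way up it; z along the tool, away from the pin. Handle: upright square dark steel bar 16 by 16 mm, 50 mm long (25 mm either side of this point), faces along this frame's x and y. Below it a round collar 30 mm in diameter, 5 mm thick, its underside 30 mm below this point, then the pin, 7 mm in diameter, 34 mm long. About 80 g.
- pin_collar (a point): Centre of the underside of the pin tool's collar, 34 mm above the pin's tip; z along the tool, away from the pin.
- pin_tip (a point): Centre of the flat end of the pin, 64 mm below pin_grip on the tool's axis. The pin tool starts in its stand.
- stand_mouth (a point): The pin tool's own stand: centre of the mouth of its hole. A fixed aluminium block 60 by 60 by 45 mm, the mouth in its top face, 45 mm above the table; round hole 14 mm in diameter with a 3 mm chamfer, 38 mm deep. The tool's collar rests flat on the block. A like stand near by holds another tool.
- tamper: A loose bystander: the other tool, with a round knob of 30 mm diameter for a handle, in the other stand (also 60 by 60 by 45 mm), its top 51 mm above the stand. Origin: underside of its collar.
- amber_bottle: A loose bystander: amber bottle 56 mm in diameter, 110 mm high. Origin: centre of its underside.
- jar: A loose bystander: white jar 64 mm in diameter, 85 mm high. Origin: centre of its underside.
- carton: A loose bystander: medicine carton 50 by 110 by 60 mm high. Origin: centre of its underside.
- mortar: A loose bystander: white bowl 100 mm in diameter, 60 mm high. Origin: centre of its underside.
- spatula: A loose bystander: steel spatula with a black handle, 180 mm long, 18 mm wide, 10 mm high, lying flat. Origin: under its middle; its x runs to the blade.
- calculator: A loose bystander: desk calculator 130 by 75 mm, 18 mm high. Origin: centre of its underside.

How it is judged (in metres and radians):
On the way, in this order (a step that is already met when the one before it is completed fails the run):
1. the pin tool is lifted clear out of its stand (height (world z) of pin_tip above 0.055 m), for 0.1 s.
2. the slide is past half-way with the pin in the button recess (value of joint filter_slide above 0.032 m and horizontal distance between pin_tip and button_hole below 0.007 m and z of pin_tip in the frame of button_hole below -0.006 m), for 0.1 s.
At the end, for the whole second after the job is handed in: The slide is fully out, 57.5 mm or more, where its latch has caught; the pin tool stands in its own stand, its collar down on the block (within 3 mm in height, 6 mm sideways) and upright within 0.1 rad; nothing is held (value of joint filter_slide above 0.0575 m and horizontal distance between pin_collar and stand_mouth below 0.006 m and z of pin_collar in the frame of stand_mouth below 0.003 m and angle between pin_collar's own z axis and vertical below 0.1 rad and distance of stand_mouth from where it was at the start of the episode below 0.005 m); the robot touches nothing.
It fails at once if the pin tool presses or pushes the slide and its button with more than 25 N (contact force between pin_tool and filter_slide above 25 N).
It fails at once if the tool is forced against the counter's case with more than 25 N (contact force between pin_tool and machine above 25 N).
It fails at once if the robot itself touches the slide (contact force between any of the fingers, the arm and filter_slide above 1 N).
It fails at once if the pin leaves the recess, letting the button up, with the slide only part of the way out (value of joint filter_slide between 0.01 and 0.052 m and z of pin_tip in the frame of button_hole above -0.002 m).
It fails at once if a bystander is moved by more than 30 mm (distance of any of tamper, amber_bottle, jar, carton, mortar, spatula, calculator from where it was at the start of the episode above 0.03 m).
It also fails if it takes over 70 s, if anything falls off the work surface, if the arm or the gripper's body presses on something with over 40 N, if the wrist force passes 120 N, or if a joint passes its speed limit or range.

ROBOT

A 6-joint arm with a two-finger parallel gripper is mounted at the origin on the work surface. World frame = base frame: x ahead of the robot, y to its left, z up, the work surface at z = 0. Lengths are in m, angles in degrees, forces in N, time in s.
With the tool pointing down it reaches from about 0.4 to 0.825 m from the base axis. Payload 7 kg.
Tool frame: the origin (TCP) lies on the centre line of the jaws, within the pads' length; the fingertips stand 17 mm ahead of it and the grasp point (between the pads) lies 2 mm behind it; z points along the fingers, y is the direction in which the jaws open and shut (so a half turn about z gives the same grasp; the last joint's range is limited). The gripper opens to 88 mm and grips with 3 to 60 N. Pads are 19 mm wide; open, the fingers measure 130 mm over their backs; the gripper's body (78 mm by 193 mm) begins 47 mm behind the grasp point.
Start: joints at [86.179, 20.546, 0.682, 0, -70.136, -16.507], TCP at [0.235, 0.633, 0.244] pointing down, gripper open.
Joint ranges: [-176.03, 176.03], [-82.01, 121.73], [-58.28, 71.71], [-173.87, 95.51], [-174.79, -0.11], [-173.66, 173.66]. Speed limits (degrees/s): [136.94, 136.94, 172.46, 180, 180, 180].

INTERFACE

Orientations are given as [roll, pitch, yaw] about the fixed x, y, z axes, in that order (R = Rz(yaw) Ry(pitch) Rx(roll)).
In Python, from plant import telemetry, vision, close_job, recognise, silhouettes, place_of gives the robot as it stands.
- The arm moves only by the shell command python3 -m handwheel 'ROWS'. ROWS is JSON, a list that holds one entry, the list of rows, each a list of 5 numbers: the shift along the tool's x, y, z in m, then the turn about the tool's z in rad, then the closure, from 0 (fully open) to 1 (shut). In form: [[[tx, ty, tz, yaw, gripper], ...]]. A call has 1 to 20 rows; each row shifts and turns the commanded pose from where the row before left it, along the tool's axes as they then stand; what a row does not reach is not made up. A row lasts 1/12 s, in which the tool goes at most 41.7 mm and 7.16 degrees, less where a joint would pass 70% of its speed; a pose out of reach is approached as far as the arm can. A call with a gripper value outside its range is refused whole. The fingers move at their own pace and stop on an object; the grip force is fixed at half the most. Time passes only in rows, so rows that do not move let the fingers close. It gives the time, the measured TCP pose, the force and the opening at its end, in the units of the state.
- telemetry.get_obs(): the state, without advancing time (a new reading comes with each control period).
- vision.snapshot(name): name is "scene" or "top" or "wrist"; returns a dict with "color" (400x640x3 uint8, red, green, blue), "mtx" (3x3 intrinsics, pixels), "cam_to_world" (4x4, takes a point from camera to world coordinates); the wrist camera has in their place "tool_from_camera" (4x4, takes a point from camera to tool coordinates, whose origin is the TCP and whose axes are the flange's). Camera axes: x right, y down, z forward; pixel columns grow to the right and rows downward; lengths in m; the calibration is good to about 2 mm. A picture is of the moment at which its call begins: read the wrist's pose just before it. There is no depth.
- close_job(): hands the job in, once; it reports no verdict.
Trained networks look in a picture, given as the dict that the camera call returned (one of the last four; its "shot" number tells which), for a name from the list of things; names that differ only in an ending like _2 or _b are one class to them, and where a whole thing is asked for, a point or a joint stands for the part that bears it (a point fixed in the world has none). Each returns a list of dicts, best first, with "conf" (0 to 1); they miss things now and then, are a little off and sometimes report something else, mostly with a low value. They report only what shows in the picture. A call takes as long as a camera call.
- recognise(name, picture): "xy" ([column, row] in pixels, amid what is visible of it).
- silhouettes(name, picture): "region" (400x640 bool, what is visible of it) and "xy" ([column, row] in pixels, amid what is visible of it).
- place_of(name, picture): "xy" ([column, row] in pixels: a listed point, or the origin of a listed thing).
The state is a dict: "clock": time; "joint_pos": joint angles; "qvel": joint speeds; "tau": joint torques, N m; "tool_pos": TCP position; "orientation": TCP orientation; "force": force on the tool from outside, world axes, zero at the start; "moment": the same for the moment, N m; "opening": finger opening in m.
Only numpy, scipy, OpenCV 4.12 (cv2) and the standard library are available. Lean on these libraries where they do the work, as an engineer would, in place of code of your own. Each camera call takes 0.05 s, during which the arm holds its last target.

## Working session

There is one attempt and no reset: what is moved stays moved. The work goes in short steps, Python scripts to look and compute and a shell command to move; the robot and the scene stay as the last step left them, time stands still between calls to the robot, and variables do not carry over. Pictures are saved under pics/ and viewed, and the job is handed in when it is done.

```bash
mkdir -p pics; ls; cat > h.py <<'E'
import numpy as np,cv2
from scipy.spatial.transform import Rotation as R
from plant import telemetry, vision, close_job, recognise, silhouettes, place_of
def save(n,p): cv2.imwrite('pics/'+n+'.png',p['color'][:,:,::-1])
def pose():
    o=telemetry.get_obs(); T=np.eye(4); T[:3,:3]=R.from_euler('xyz',o['orientation'],degrees=True).as_matrix(); T[:3,3]=o['tool_pos']; return T,o
def ray(p,xy,T=None):
    c=p['cam_to_world'] if 'cam_to_world' in p else T@p['tool_from_camera']
    c=np.array(c); d=c[:3,:3]@np.linalg.solve(np.array(p['mtx']),[xy[0],xy[1],1]); return c[:3,3],d
def atz(p,xy,z,T=None):
    o,d=ray(p,xy,T); return o+d*(z-o[2])/d[2]
def proj(p,P,T=None):
    c=np.array(p['cam_to_world'] if 'cam_to_world' in p else T@p['tool_from_camera'])
    q=np.linalg.inv(c)@np.append(P,1); u=np.array(p['mtx'])@q[:3]; return u[:2]/u[2]
E
python3 - <<'E'
from h import *
T,o=pose(); print(o)
Z=dict(button_hole=.086,slide_plate=.071,pin_grip=.075,pin_collar=.045,stand_mouth=.045,machine=0,tamper=.045,amber_bottle=0,jar=0,carton=0,mortar=0,spatula=0,calculator=0)
for n in ['scene','top','wrist']:
    p=vision.snapshot(n); save(n+'0',p); print(n, 'cam', np.round((np.array(p['cam_to_world']) if n!='wrist' else T@p['tool_from_camera'])[:3,3],3))
    for k,z in Z.items():
        for r in place_of(k,p)[:2]:
            print(n,k,round(r['conf'],2),np.round(r['xy'],1),np.round(atz(p,r['xy'],z,T),4))
E
```

```text
pics
{'clock': 0.0, 'joint_pos': array([ 8.61804489e+01,  2.05909560e+01,  6.33302869e-01, -1.95481937e-02,
       -7.01352418e+01, -1.65074149e+01]), 'qvel': array([-0.02718327,  0.07786774,  0.07498222, -0.03291155,  0.02113426,
        0.00227316]), 'tau': array([ 1.59335134e-03, -5.82718921e+01,  2.93041956e+01,  6.99727044e+00,
        7.03483616e-03, -1.49113962e-04]), 'tool_pos': array([0.23433988, 0.63252448, 0.24262629]), 'orientation': array([ 1.79905712e+02, -8.77849555e-03, -2.03336161e+01]), 'force': array([ 0.78815646, -0.62894368, -0.33308539]), 'moment': array([0.00717057, 0.01321919, 0.0344703 ]), 'opening': 0.08785617072091824}
scene cam [1.035 0.036 0.878]
scene button_hole 0.59 [286.6 197.6] [ 0.5706 -0.1181  0.086 ]
scene slide_plate 0.71 [284.  202.1] [ 0.5751 -0.124   0.071 ]
scene pin_grip 0.53 [473.1 205.6] [0.4974 0.3092 0.075 ]
scene pin_collar 0.59 [466.8 207.3] [0.4852 0.3045 0.045 ]
scene pin_collar 0.51 [188.  198.5] [ 0.5975 -0.3589  0.045 ]
scene stand_mouth 0.7 [464.6 206.6] [0.4843 0.2993 0.045 ]
scene machine 0.66 [288.5 230.6] [ 0.6111 -0.1081  0.
[... 896 characters left out ...]
 0.045 ]
top machine 0.72 [352.  192.4] [ 0.6105 -0.1127  0.    ]
top machine 0.55 [241.8 137.3] [0.7585 0.1645 0.    ]
top tamper 0.48 [206.  200.4] [0.5904 0.2427 0.045 ]
top amber_bottle 0.7 [168.6 154. ] [0.7183 0.3499 0.    ]
top amber_bottle 0.66 [180.5 239.9] [0.4998 0.3144 0.    ]
top jar 0.59 [241.4 137.7] [0.7574 0.1656 0.    ]
top carton 0.73 [205.7 198.1] [0.6032 0.254  0.    ]
top carton 0.57 [169.7 152.9] [0.7211 0.3472 0.    ]
top mortar 0.95 [462.3 202.3] [ 0.5801 -0.3883  0.    ]
top spatula 0.85 [289.9 285.6] [0.3831 0.0452 0.    ]
top calculator 0.9 [456.8 281.5] [ 0.3848 -0.3628  0.    ]
top calculator 0.3 [239.2 134.9] [0.7649 0.1712 0.    ]
wrist cam [0.314 0.604 0.384]
```

View pics/scene0.png

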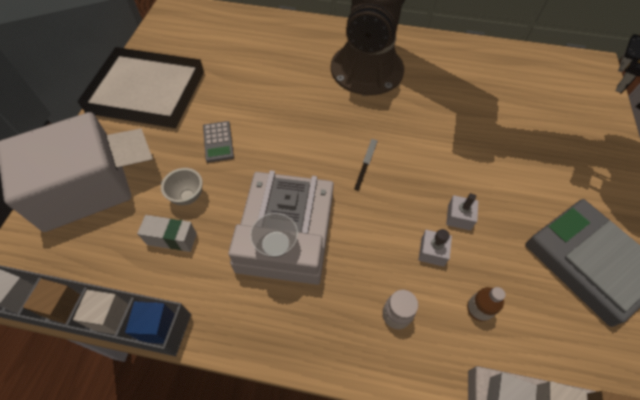

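View pics/top0.png

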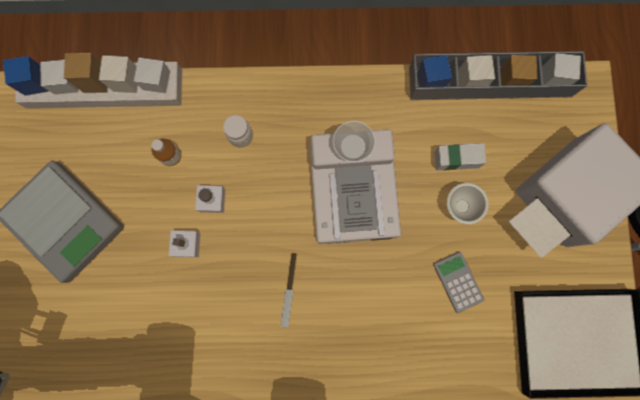

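```bash
python3 - <<'E'
from h import *
p=vision.snapshot('wrist'); print(p['tool_from_camera'],p['mtx'])
p=vision.snapshot('top'); print(p['mtx'])
c=p['color']; a=cv2.resize(c[175:265,155:235],None,fx=5,fy=5,interpolation=3);b=cv2.resize(c[120:250,300:410],None,fx=3.46,fy=3.46,interpolation=3)
cv2.imwrite('pics/crop.png',np.hstack([a[:449],b[:449]])[:,:,::-1])
E
```

```text
[[ 7.59768264e-04 -9.50353017e-01 -3.11172888e-01  8.39932863e-02]
 [ 9.99999443e-01  4.94064839e-04  9.32702821e-04 -9.81927357e-04]
 [-7.32657357e-04 -3.11173423e-01  9.50352863e-01 -1.41097771e-01]
 [ 0.00000000e+00  0.00000000e+00  0.00000000e+00  1.00000000e+00]] [[318.73053212   0.         320.34475185]
 [  0.         318.73053212 197.83507157]
 [  0.           0.           1.        ]]
[[510.12917758   0.         326.1241197 ]
 [  0.         510.12917758 196.46488979]
 [  0.           0.           1.        ]]
```

View pics/crop.png

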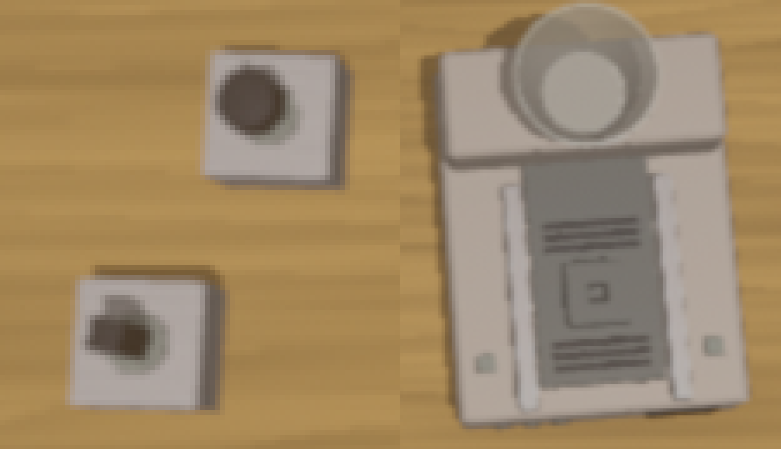

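```bash
cat >> h.py <<'E'
def go(target,yaw=None):
    T,o=pose(); d=T[:3,:3].T@(np.array(target)-T[:3,3]); print('now',np.round(T[:3,3],4),np.round(o['orientation'],2),'d tool mm',np.round(d*1000,1))
    if yaw is not None: print('turn about tool z rad',-np.radians((yaw-o['orientation'][2]+180)%360-180))
E
python3 -c "
from h import *
go([.475,.30,.24],0)"
```

```text
now [0.2345 0.6329 0.2435] [180.     0.   -20.32] d tool mm [341.2 228.7   3.5]
turn about tool z rad -0.35472890461476925
```

```bash
python3 -m handwheel '[[[0.0284,0.0191,0,0,0],[0.0284,0.0191,0,0,0],[0.0284,0.0191,0,0,0],[0.0284,0.0191,0,0,0],[0.0284,0.0191,0,0,0],[0.0284,0.0191,0,0,0],[0.0284,0.0191,0,0,0],[0.0284,0.0191,0,0,0],[0.0284,0.0191,0,0,0],[0.0284,0.0191,0,0,0],[0.0284,0.0191,0,0,0],[0.0284,0.0191,0,0,0],[0,0,0,-0.118,0],[0,0,0,-0.118,0],[0,0,0,-0.119,0],[0,0,0,0,0],[0,0,0,0,0]]]'; cat > look.py <<'E'
import sys
from h import *
T,o=pose(); p=vision.snapshot('wrist'); n=sys.argv[1]; save(n,p)
Z=dict(button_hole=.086,slide_plate=.071,pin_grip=.075,pin_collar=.045,stand_mouth=.045,tamper=.045)
print(np.round(T[:3,3],4),o['orientation'],o['force'],o['clock'])
for k in sys.argv[2:]:
    for r in place_of(k,p)[:2]: print(k,round(r['conf'],2),np.round(r['xy'],1),np.round(atz(p,r['xy'],Z[k],T),4))
E
python3 look.py w1 pin_grip pin_collar stand_mouth tamper
```

```text
clock: 3.62
tool_pos: [0.4745, 0.2996, 0.2437]
orientation: [-180.0, -0.0, -0.2]
force: [-0.5, -0.6, 0.9]
opening: 0.0877
[0.4745 0.2996 0.2437] [-1.79992127e+02 -5.96614087e-03 -2.10137006e-01] [-0.5352185  -0.5617861   0.88774266] 3.6167
pin_grip 0.78 [323.9 172.4] [0.4841 0.297  0.075 ]
pin_collar 0.79 [322.1 163.2] [0.487  0.2986 0.045 ]
stand_mouth 0.96 [323.4 164.6] [0.4855 0.2972 0.045 ]
tamper 0.78 [383.1  49.1] [0.5997 0.2391 0.045 ]
```

View pics/w1.png

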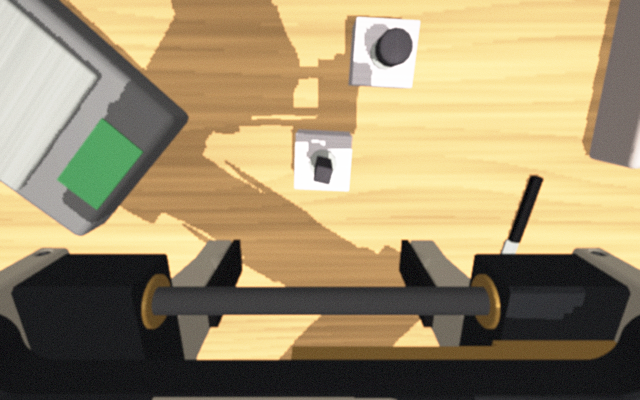

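```bash
python3 - <<'E'
import cv2
c=cv2.imread('pics/w1.png'); cv2.imwrite('pics/w1c.png',cv2.resize(c[120:200,280:370],None,fx=7,fy=7,interpolation=3))
E
```

```text
(no output)
```

View pics/w1c.png

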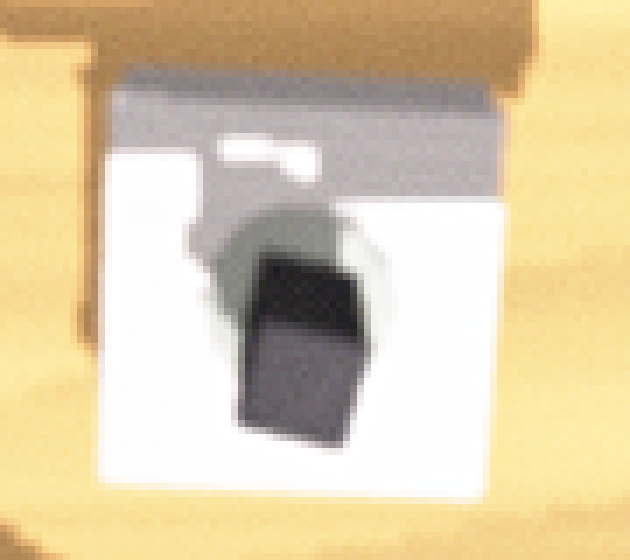

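```bash
python3 - <<'E'
from h import *
T,o=pose(); p=vision.snapshot('wrist')
q=[atz(p,(279.5+x/7,119.5+y/7),.10,T)[:2] for x,y in [(258,318),(368,338),(343,447),(238,425)]]
q=np.array(q); print(q, q.mean(0)); e=np.roll(q,-1,0)-q
print(np.linalg.norm(e,axis=1),np.degrees(np.arctan2(e[:,1],e[:,0])))
s=[atz(p,(279.5+x/7,119.5+y/7),.045,T)[:2] for x,y in [(113,90),(505,112),(485,498),(98,480)]]
s=np.array(s); print(s, s.mean(0)); e=np.roll(s,-1,0)-s
print(np.linalg.norm(e,axis=1),np.degrees(np.arctan2(e[:,1],e[:,0])))
E
```

```text
[[0.49695605 0.30441676]
 [0.49429585 0.29010006]
 [0.47957623 0.29324567]
 [0.48259357 0.30711665]] [0.48835542 0.29871979]
[0.01456175 0.01505197 0.01419536 0.01461405] [-100.52615441  167.93722676   77.72773098  -10.64634872]
[[0.51986689 0.32669652]
 [0.51657015 0.26775248]
 [0.45585552 0.26910369]
 [0.45887818 0.33057378]] [0.48779268 0.29853162]
[0.05903617 0.06072966 0.06154436 0.06111183] [-93.2012166  178.72508218  87.18486971  -3.63759189]
```

```bash
python3 -c "
from h import *
T,o=pose();print(o['joint_pos'])
go([.488,.2985,.17],78.7);go([.488,.2985,.17],-101.3)"
```

```text
[ 5.22784810e+01  9.86429350e+00 -1.39083769e+01 -1.12446317e-03
 -6.62245938e+01  3.76735895e+01]
now [0.4743 0.2998 0.2436] [-1.8e+02 -0.0e+00 -5.0e-02] d tool mm [13.7  1.3 73.6]
turn about tool z rad -1.3744185605941797
now [0.4743 0.2998 0.2436] [-1.8e+02 -0.0e+00 -5.0e-02] d tool mm [13.7  1.3 73.6]
turn about tool z rad 1.7671740929956135
```

```bash
python3 -m handwheel '[[[0.0137,-0.001,0.024,0.118,0],[0,0,0,0.118,0],[0,0,0,0.118,0],[0,0,0,0.118,0],[0,0,0,0.118,0],[0,0,0,0.118,0],[0,0,0,0.118,0],[0,0,0,0.118,0],[0,0,0,0.118,0],[0,0,0,0.118,0],[0,0,0,0.118,0],[0,0,0,0.118,0],[0,0,0,0.118,0],[0,0,0,0.118,0],[0,0,0,0.115,0],[0,0,0,0,0],[0,0,0,0,0]]]'; python3 look.py w2 pin_grip pin_collar stand_mouth; python3 -c "
from h import *
go([.488,.2987,.072],-101.3)"
```

```text
clock: 5.33
tool_pos: [0.4881, 0.3007, 0.2196]
orientation: [-180.0, -0.0, -101.0]
force: [0.7, 0.3, -0.2]
opening: 0.0875
[0.4881 0.3007 0.2196] [-1.79997399e+02 -2.18197122e-03 -1.01043727e+02] [ 0.67304961  0.27786716 -0.18508532] 5.3333
pin_grip 0.74 [319.2 188.7] [0.4884 0.3012 0.075 ]
pin_collar 0.69 [317.3 178.2] [0.49   0.2985 0.045 ]
pin_collar 0.27 [320.8 185.4] [0.488  0.3067 0.045 ]
stand_mouth 0.65 [318.4 179.2] [0.4891 0.2998 0.045 ]
now [0.4882 0.3006 0.2196] [-180.     -0.   -101.11] d tool mm [  1.9  -0.2 147.6]
turn about tool z rad 0.0033895603348746725
```

View pics/w2.png

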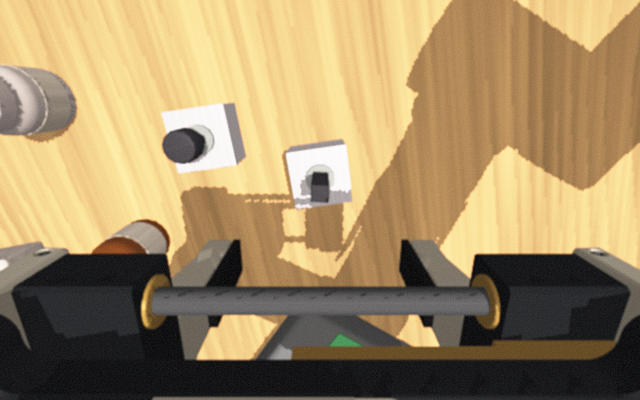

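```bash
python3 -m handwheel '[[[0.0013,-0.0003,0.02,0.003,0],[0,0,0.025,0,0],[0,0,0.025,0,0],[0,0,0.022,0,0],[0,0,0.02,0,0],[0,0,0.02,0,0],[0,0,0.0155,0,0],[0,0,0,0,0]]]'; python3 look.py w3 pin_grip pin_collar stand_mouth; python3 -c "
from h import *
go([.4885,.2993,.072],-101.3)"
```

```text
clock: 6.2
tool_pos: [0.4867, 0.2978, 0.0689]
orientation: [179.8, -0.3, -101.4]
force: [-0.4, -0.3, 0.5]
opening: 0.0879
[0.4867 0.2978 0.0689] [ 179.82703993   -0.25650719 -101.3657207 ] [-0.37668864 -0.32455717  0.51222393] 6.2
pin_grip 0.59 [316.2 280.4] [0.4884 0.3001 0.075 ]
pin_collar 0.75 [320.  250.9] [0.4864 0.3    0.045 ]
now [0.4888 0.2999 0.0733] [-1.7994e+02  8.0000e-02 -1.0136e+02] d tool mm [0.6 0.2 1.3]
turn about tool z rad -0.0009693820219994466
```

View pics/w3.png

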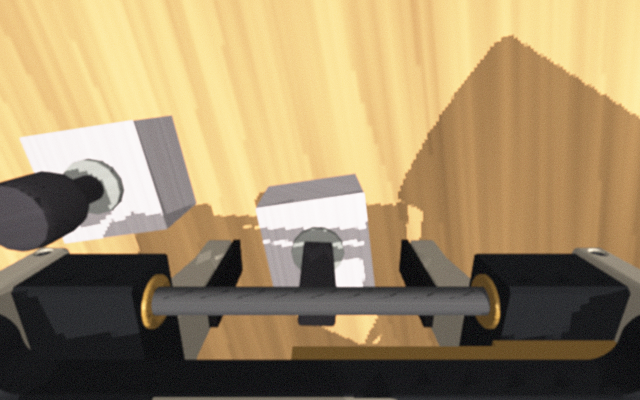

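```bash
python3 -m handwheel '[[[0,0,0.001,0,0.4],[0,0,0,0,0.6],[0,0,0,0,0.8],[0,0,0,0,1],[0,0,0,0,1],[0,0,0,0,1],[0,0,0,0,1],[0,0,0,0,1],[0,0,0,0,1],[0,0,0,0,1],[0,0,0,0,1],[0,0,0,0,1]]]'; python3 -c "
from h import *
T,o=pose();print(o)"
```

```text
clock: 7.4
tool_pos: [0.4882, 0.2993, 0.071]
orientation: [180.0, -0.0, -101.4]
force: [-0.5, -0.2, 0.1]
opening: 0.016
{'clock': 7.4, 'joint_pos': array([ 5.10785416e+01,  2.07597080e+01, -2.44964193e+01,  1.38188729e-03,
       -4.47461970e+01, -6.24832738e+01]), 'qvel': array([ 0.04297977,  0.00998209, -0.12198166,  0.02557176,  0.02588671,
        0.12061617]), 'tau': array([-1.31151287e-04, -5.11998117e+01,  2.18820977e+01,  5.22007674e+00,
       -8.62708781e-02, -3.76379277e-03]), 'tool_pos': array([0.48821487, 0.2992878 , 0.07102663]), 'orientation': array([ 1.79999789e+02, -2.51081628e-03, -1.01403751e+02]), 'force': array([-0.46495306, -0.23238187,  0.09958857]), 'moment': array([ 0.06890646, -0.12717536,  0.01785013]), 'opening': 0.01601044387190861}
```

```bash
python3 -m handwheel '[[[0,0,-0.015,0,1],[0,0,-0.02,0,1],[0,0,-0.025,0,1],[0,0,-0.025,0,1],[0,0,-0.025,0,1],[0,0,-0.02,0,1],[0,0,0,0,1],[0,0,0,0,1]]]'; python3 look.py w4 pin_tip pin_collar stand_mouth 2>&1|head -1;  python3 -c "
from h import *
T,o=pose();print(o['opening'])
go([.573,-.080,.2],-86.5)"
```

```text
clock: 8.07
tool_pos: [0.4884, 0.2997, 0.2021]
orientation: [-179.9, 0.1, -101.4]
force: [0.8, 0.0, -2.3]
opening: 0.0161
[0.4884 0.2997 0.2021] [-1.79941690e+02  1.32945450e-01 -1.01407625e+02] [ 0.84290896  0.03419989 -2.34777164] 8.0667
0.01602868158468509
now [0.4876 0.2989 0.2001] [ 1.7994e+02 -5.0000e-02 -1.0142e+02] d tool mm [ 3.545e+02 -1.587e+02  3.000e-01]
turn about tool z rad -0.26040204031295583
```

View pics/w4.png

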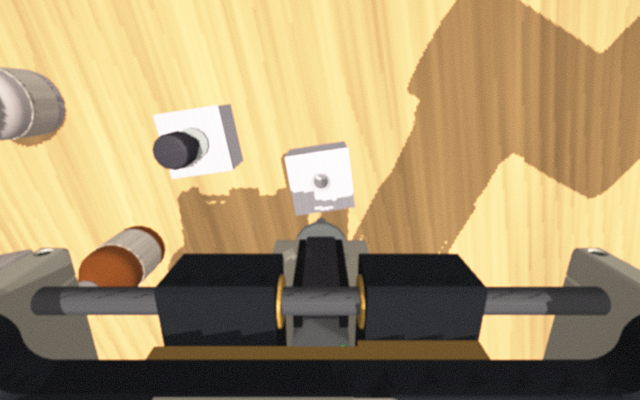

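```bash
python3 - <<'E'
from h import *
T,o=pose(); p=vision.snapshot('wrist')
for r in place_of('stand_mouth',p)[:1]: print(r, atz(p,r['xy'],.045,T))
print(atz(p,(321,181),.045,T))
E
python3 -m handwheel '[[[0.0253,-0.0113,0,0,1],[0.0253,-0.0113,0,0,1],[0.0253,-0.0113,0,0,1],[0.0253,-0.0113,0,0,1],[0.0253,-0.0113,0,0,1],[0.0253,-0.0113,0,0,1],[0.0253,-0.0113,0,0,1],[0.0253,-0.0113,0,0,1],[0.0253,-0.0113,0,0,1],[0.0253,-0.0113,0,0,1],[0.0253,-0.0113,0,0,1],[0.0253,-0.0113,0,0,1],[0.0253,-0.0113,0,0,1],[0.0253,-0.0113,0,0,1],[0,0,0,-0.087,1],[0,0,0,-0.087,1],[0,0,0,-0.086,1],[0,0,0,0,1],[0,0,0,0,1]]]'; python3 look.py w5 button_hole slide_plate
```

```text
{'xy': [319.6, 187.3], 'conf': 0.78} [0.48773257 0.3010016  0.045     ]
[0.48516614 0.29509133 0.045     ]
clock: 9.85
tool_pos: [0.5729, -0.0793, 0.2001]
orientation: [179.9, -0.0, -86.7]
force: [0.6, 0.4, -0.4]
opening: 0.0161
[ 0.5729 -0.0793  0.2001] [ 1.79905026e+02 -6.66088214e-03 -8.66659375e+01] [ 0.55234974  0.41989497 -0.44450921] 9.85
button_hole 0.83 [331.2 151.9] [ 0.5657 -0.1189  0.086 ]
button_hole 0.52 [326.3 147. ] [ 0.5699 -0.1226  0.086 ]
slide_plate 0.91 [329.7 145.7] [ 0.5666 -0.1215  0.071 ]
slide_plate 0.46 [328.1 153. ] [ 0.5676 -0.1153  0.071 ]
```

View pics/w5.png

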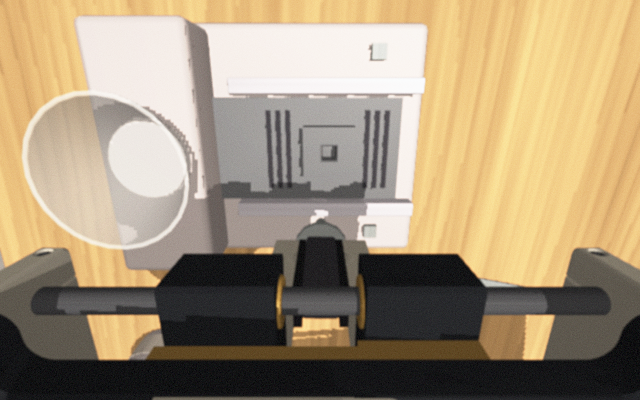

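```bash
python3 - <<'E'
import cv2
c=cv2.imread('pics/w5.png'); cv2.imwrite('pics/w5c.png',cv2.resize(c[70:250,250:410],None,fx=4,fy=4,interpolation=3)[:600]); cv2.imwrite('pics/w5d.png',cv2.resize(c[115:190,290:370],None,fx=8,fy=8,interpolation=3))
E
```

```text
(no output)
```

View pics/w5d.png

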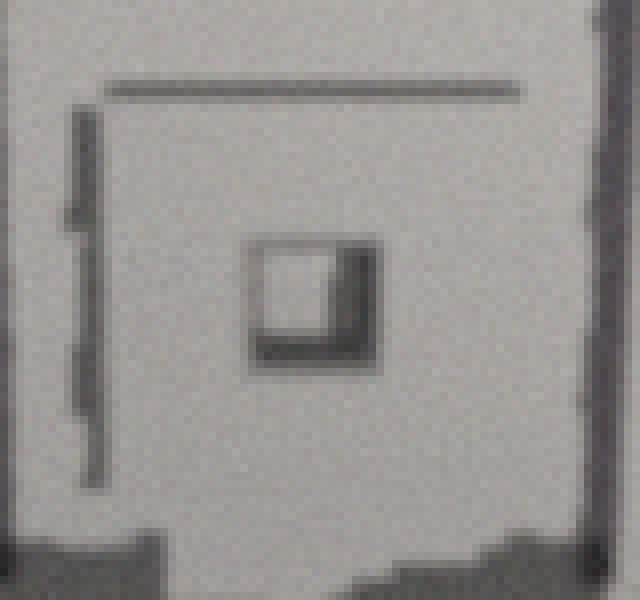

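View pics/w5c.png

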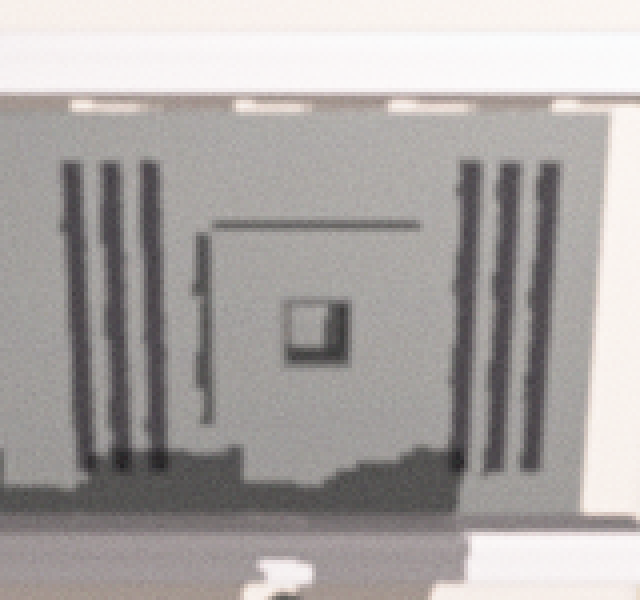

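```bash
python3 - <<'E'
from h import *
T,o=pose(); p=vision.snapshot('wrist')
print('hole',atz(p,(328.9,152.75),.086,T), 'yaw',o['orientation'])
r=T[:3,:3]
for x in (0,.0035): print('tip',proj(p,T[:3,3]+r@[x,0,.060],T))
print('collar rim',proj(p,T[:3,3]+r@[.015,0,.026],T), proj(p,T[:3,3]+r@[0,.015,.026],T), proj(p,T[:3,3]+r@[0,-.015,.026],T))
c=p['color'][190:260,280:360]; cv2.imwrite('pics/w5e.png',cv2.resize(c,None,fx=8,fy=8,interpolation=3)[:,:,::-1])
E
```

```text
hole [ 0.56785874 -0.11781871  0.086     ] yaw [ 1.79962662e+02 -4.63119679e-03 -8.66115035e+01]
tip [319.4799335  222.88987546]
tip [319.47950195 218.10816782]
collar rim [319.32862586 221.4944389 ] [345.20125253 245.5019861 ] [293.46656166 245.46882242]
```

View pics/w5e.png

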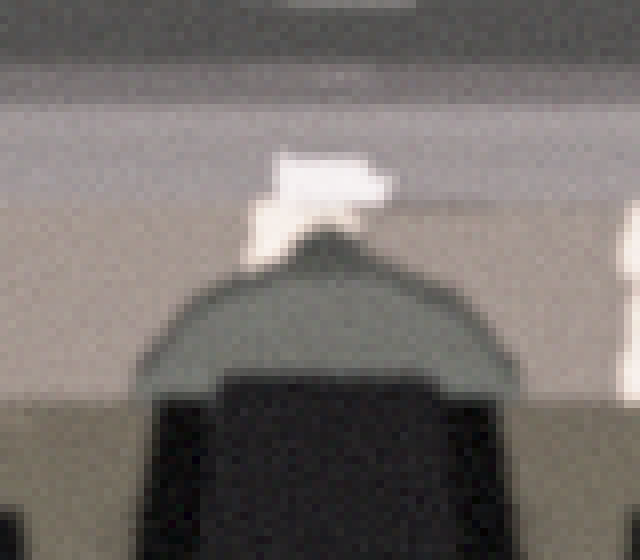

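```bash
python3 -c "
from h import *
go([.5684,-.1178,.158],-86.6)"
```

```text
now [ 0.5732 -0.079   0.2008] [179.98  -0.   -86.58] d tool mm [38.4  7.1 42.8]
turn about tool z rad 0.00031644929113218125
```

```bash
python3 -m handwheel '[[[0.013,0.0024,0,0,1],[0.013,0.0024,0,0,1],[0.0124,0.0023,0,0,1],[0,0,0.02,0,1],[0,0,0.015,0,1],[0,0,0.008,0,1],[0,0,0,0,1],[0,0,0,0,1],[0,0,0,0,1]]]'; python3 look.py w6 button_hole slide_plate;python3 - <<'E'
import cv2
c=cv2.imread('pics/w6.png'); cv2.imwrite('pics/w6c.png',cv2.resize(c[170:270,260:380],None,fx=6,fy=6,interpolation=3))
E
```

```text
clock: 10.8
tool_pos: [0.5691, -0.1183, 0.1589]
orientation: [-179.9, -0.0, -86.5]
force: [0.5, -0.2, -0.7]
opening: 0.0157
[ 0.5691 -0.1183  0.1589] [-1.79936691e+02 -1.94866162e-02 -8.65045253e+01] [ 0.45214289 -0.21207319 -0.72690803] 10.8
button_hole 0.79 [320.9 222.2] [ 0.5679 -0.1135  0.086 ]
slide_plate 0.8 [321.9 207.9] [ 0.5675 -0.1191  0.071 ]
slide_plate 0.28 [322.8 275.1] [ 0.563  -0.0607  0.071 ]
```

View pics/w6c.png

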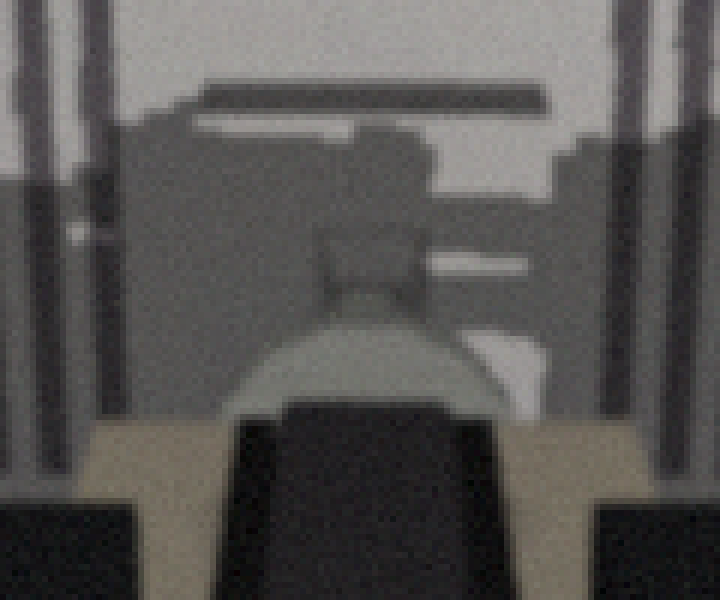

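```bash
python3 - <<'E'
from h import *
T,o=pose(); p=vision.snapshot('wrist'); print(T[:3,3])
r=T[:3,:3]
for u,v in [(-6,0),(6,0),(0,-6),(0,6)]: print(u,v,proj(p,[T[0,3],T[1,3],.086]+r@np.array([u,v,0])*1e-3,T))
print(proj(p,T[:3,3]+r@[.0035,0,.060],T), 'hole top row',169.5+228/6, 'cols',259.5+320/6,259.5+425/6, 'tip row',169.5+285/6)
g=cv2.cvtColor(p['color'],cv2.COLOR_RGB2GRAY)[195:235,300:350]; g=cv2.normalize(g,None,0,255,cv2.NORM_MINMAX); g=np.clip((g.astype(float)-30)*2.5,0,255).astype(np.uint8)
cv2.imwrite('pics/w6d.png',cv2.resize(g,None,fx=14,fy=14,interpolation=3))
E
```

```text
[ 0.56903493 -0.11790739  0.15898909]
-6 0 [319.68174375 223.65268601]
6 0 [319.68367155 208.10420672]
0 -6 [311.34952677 215.93598348]
0 6 [328.01572762 215.94719443]
[319.48270813 218.10554441] hole top row 207.5 cols 312.8333333333333 330.3333333333333 tip row 217.0
```

View pics/w6d.png

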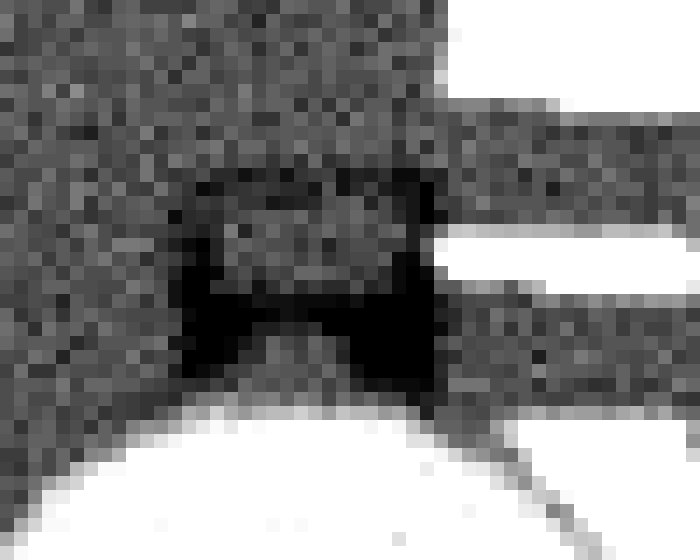

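```bash
cat > f.py <<'E'
from h import *
T,o=pose(); print('pos',np.round(T[:3,3],4),'F',np.round(o['force'],1),'M',np.round(o['moment'],2),'ori',np.round(o['orientation'],2),'t',o['clock'],'op',round(o['opening'],4))
E
python3 f.py; python3 -m handwheel '[[[0,0,0.005,0,1],[0,0,0.005,0,1],[0,0,0.003,0,1],[0,0,0.001,0,1],[0,0,0,0,1]]]'; python3 f.py;  python3 -m handwheel '[[[0,0,0.001,0,1],[0,0,0.0,0,1]]]'
```

```text
pos [ 0.5689 -0.1179  0.1588] F [-0.5  0.4 -0.8] M [ 0.05 -0.09 -0.01] ori [-179.93   -0.    -86.49] t 11.0 op 0.0156
clock: 11.42
tool_pos: [0.5682, -0.1179, 0.1434]
orientation: [179.9, -0.0, -86.5]
force: [0.9, 0.4, -1.1]
opening: 0.0161
pos [ 0.5682 -0.1179  0.1434] F [ 0.9  0.4 -1.1] M [ 0.03 -0.01  0.04] ori [179.93  -0.   -86.5 ] t 11.4167 op 0.0161
clock: 11.58
tool_pos: [0.5686, -0.1179, 0.143]
orientation: [180.0, -0.0, -86.5]
force: [-0.4, 0.4, -0.1]
opening: 0.016
```

```bash
for i in 1; do python3 -m handwheel '[[[0,0,0.001,0,1],[0,0,0,0,1]]]'; python3 -m handwheel '[[[0,0,0.001,0,1],[0,0,0,0,1]]]';python3 -m handwheel '[[[0,0,0.001,0,1],[0,0,0,0,1]]]';python3 -m handwheel '[[[0,0,0.001,0,1],[0,0,0,0,1]]]'; done | egrep 'pos|force'
```

```text
tool_pos: [0.5685, -0.1179, 0.142]
force: [-0.1, -0.9, -1.2]
tool_pos: [0.5685, -0.118, 0.141]
force: [0.1, 0.7, -1.3]
tool_pos: [0.5684, -0.118, 0.1399]
force: [-0.6, 0.7, -1.1]
tool_pos: [0.5684, -0.118, 0.1389]
force: [0.1, -0.3, -1.0]
```

```bash
for i in 1; do python3 -m handwheel '[[[0,0,0.001,0,1],[0,0,0,0,1]]]'; python3 -m handwheel '[[[0,0,0.001,0,1],[0,0,0,0,1]]]';python3 -m handwheel '[[[0,0,0.001,0,1],[0,0,0,0,1]]]';python3 -m handwheel '[[[0,0,0.001,0,1],[0,0,0,0,1]]]'; done | egrep 'pos|force'
```

```text
tool_pos: [0.5684, -0.1179, 0.1379]
force: [0.0, -1.5, -0.8]
tool_pos: [0.5684, -0.118, 0.1369]
force: [0.0, 0.3, -0.7]
tool_pos: [0.5684, -0.1179, 0.1359]
force: [-0.1, -0.1, -0.7]
tool_pos: [0.5684, -0.118, 0.1349]
force: [-0.7, -0.8, -0.3]
```

```bash
for i in 1; do python3 -m handwheel '[[[0,0,0.001,0,1],[0,0,0,0,1]]]'; python3 -m handwheel '[[[0,0,0.001,0,1],[0,0,0,0,1]]]';python3 -m handwheel '[[[0,0,0.001,0,1],[0,0,0,0,1]]]';python3 -m handwheel '[[[0,0,0.001,0,1],[0,0,0,0,1]]]'; done | egrep 'pos|force'
```

```text
tool_pos: [0.5684, -0.118, 0.1339]
force: [-0.4, 0.2, -0.9]
tool_pos: [0.5684, -0.118, 0.1329]
force: [-0.1, -1.5, -0.9]
tool_pos: [0.5684, -0.1179, 0.1319]
force: [0.5, -0.5, -1.1]
tool_pos: [0.5686, -0.118, 0.1312]
force: [-0.3, 0.1, 2.6]
```

```bash
for i in 1; do python3 -m handwheel '[[[0,0,0.001,0,1],[0,0,0,0,1]]]'; python3 -m handwheel '[[[0,0,0.001,0,1],[0,0,0,0,1]]]';python3 -m handwheel '[[[0,0,0.001,0,1],[0,0,0,0,1]]]';python3 -m handwheel '[[[0,0,0.001,0,1],[0,0,0,0,1]]]'; done | egrep 'pos|force|opening'; python3 f.py
```

```text
tool_pos: [0.5686, -0.118, 0.1303]
force: [-1.9, -0.2, 2.6]
opening: 0.0159
tool_pos: [0.5686, -0.118, 0.1292]
force: [-1.7, 0.1, 4.4]
opening: 0.0163
tool_pos: [0.5686, -0.118, 0.1281]
force: [-1.5, 0.6, 6.0]
opening: 0.0155
tool_pos: [0.5686, -0.118, 0.1272]
force: [-1.4, 0.3, 6.1]
opening: 0.0159
pos [ 0.5686 -0.118   0.1272] F [-1.4  0.3  6.1] M [0.25 0.74 0.02] ori [-1.7999e+02 -1.0000e-02 -8.6500e+01] t 14.25 op 0.0159
```

```bash
for i in 1; do python3 -m handwheel '[[[0,0,0.001,0,1],[0,0,0,0,1]]]'; python3 -m handwheel '[[[0,0,0.001,0,1],[0,0,0,0,1]]]';python3 -m handwheel '[[[0,0,0.001,0,1],[0,0,0,0,1]]]'; done | egrep 'pos|force|opening'; python3 f.py
```

```text
tool_pos: [0.5686, -0.118, 0.1263]
force: [-1.8, 0.3, 6.8]
opening: 0.0156
tool_pos: [0.5686, -0.118, 0.1254]
force: [-2.6, 0.7, 7.9]
opening: 0.0154
tool_pos: [0.5686, -0.118, 0.1245]
force: [-2.5, 1.3, 8.4]
opening: 0.016
pos [ 0.5686 -0.118   0.1245] F [-2.5  1.3  8.4] M [ 0.38  1.17 -0.01] ori [-1.7998e+02 -2.0000e-02 -8.6490e+01] t 14.75 op 0.016
```

```bash
for i in 1; do python3 -m handwheel '[[[0,0,0.0007,0,1],[0,0,0,0,1]]]'; python3 -m handwheel '[[[0,0,0.0005,0,1],[0,0,0,0,1]]]'; done | egrep 'pos|force|opening'; python3 f.py
```

```text
tool_pos: [0.5686, -0.118, 0.1239]
force: [-2.4, 0.8, 8.6]
opening: 0.0155
tool_pos: [0.5687, -0.118, 0.1235]
force: [-2.6, 1.1, 9.3]
opening: 0.0156
pos [ 0.5687 -0.118   0.1235] F [-2.6  1.1  9.3] M [ 0.47  1.26 -0.01] ori [-1.7997e+02 -2.0000e-02 -8.6490e+01] t 15.0833 op 0.0156
```

```bash
for i in 1; do python3 -m handwheel '[[[0,0.001,0,0,1],[0,0.001,0,0,1],[0,0,0,0,1]]]'; python3 -m handwheel '[[[0,0.001,0,0,1],[0,0.001,0,0,1],[0,0,0,0,1]]]'; python3 -m handwheel '[[[0,0.001,0,0,1],[0,0.001,0,0,1],[0,0,0,0,1]]]'; done | egrep 'pos|force|opening'; python3 f.py
```

```text
tool_pos: [0.5682, -0.118, 0.1242]
force: [0.7, 1.2, 7.9]
opening: 0.0158
tool_pos: [0.5674, -0.118, 0.1247]
force: [2.5, 0.7, 8.5]
opening: 0.0157
tool_pos: [0.5655, -0.1181, 0.1247]
force: [2.5, 0.3, 9.3]
opening: 0.0159
pos [ 0.5655 -0.1181  0.1247] F [2.5 0.3 9.3] M [ 0.41 -1.16 -0.01] ori [-1.7963e+02 -3.0000e-02 -8.6450e+01] t 15.8333 op 0.0159
```

```bash
for i in 1; do python3 -m handwheel '[[[0,0.001,0,0,1],[0,0.001,0.0003,0,1],[0,0,0,0,1]]]'; python3 -m handwheel '[[[0,0.001,0,0,1],[0,0.001,0.0003,0,1],[0,0,0,0,1]]]'; done | egrep 'pos|force|opening'; python3 f.py; python3 look.py w7 button_hole
```

```text
tool_pos: [0.5635, -0.1183, 0.1244]
force: [3.5, 0.5, 8.2]
opening: 0.0159
tool_pos: [0.5616, -0.1184, 0.1241]
force: [3.3, 1.4, 9.1]
opening: 0.016
pos [ 0.5616 -0.1184  0.1241] F [3.3 1.4 9.1] M [ 0.42 -1.15  0.05] ori [-1.7962e+02 -3.0000e-02 -8.6450e+01] t 16.3333 op 0.016
[ 0.5616 -0.1184  0.1241] [-1.79624803e+02 -3.09091192e-02 -8.64454420e+01] [3.28553052 1.38205303 9.12765135] 16.3333
button_hole 0.31 [319.2 224.3] [ 0.5625 -0.1265  0.086 ]
```

View pics/w7.png

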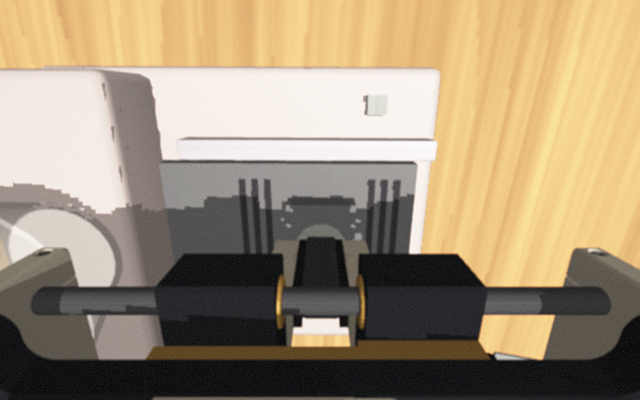

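```bash
python3 -m handwheel '[[[0,0.0015,0,0,1],[0,0.0015,0,0,1],[0,0.0015,0,0,1],[0,0.0015,0,0,1],[0,0.0015,0,0,1],[0,0.0015,0,0,1],[0,0.0015,0,0,1],[0,0,0,0,1]]]'; python3 f.py
```

```text
clock: 17.1
tool_pos: [0.551, -0.119, 0.1241]
orientation: [-179.6, -0.0, -86.4]
force: [1.9, 1.6, 8.1]
opening: 0.0159
pos [ 0.551  -0.119   0.1241] F [1.9 1.6 8.1] M [ 0.49 -1.04  0.  ] ori [-1.7962e+02 -3.0000e-02 -8.6450e+01] t 17.1 op 0.0159
```

```bash
python3 -m handwheel '[[[0,0.0015,0,0,1],[0,0.0015,0,0,1],[0,0.0015,0,0,1],[0,0.0015,0,0,1],[0,0.0015,0,0,1],[0,0.0015,0,0,1],[0,0.0015,0,0,1],[0,0,0,0,1]]]'; python3 f.py
```

```text
clock: 17.77
tool_pos: [0.5405, -0.1196, 0.1241]
orientation: [-179.6, -0.0, -86.4]
force: [2.6, 2.3, 8.7]
opening: 0.016
pos [ 0.5405 -0.1196  0.1241] F [2.6 2.3 8.7] M [ 0.49 -1.01  0.01] ori [-1.7963e+02 -2.0000e-02 -8.6450e+01] t 17.7667 op 0.016
```

```bash
python3 -m handwheel '[[[-0.0001,0.0015,0,0,1],[-0.0001,0.0015,0,0,1],[-0.0001,0.0015,0,0,1],[-0.0001,0.0015,0,0,1],[-0.0001,0.0015,0,0,1],[-0.0001,0.0015,0,0,1],[-0.0001,0.0015,0,0,1],[0,0,0,0,1]]]'; python3 f.py
```

```text
clock: 18.43
tool_pos: [0.53, -0.12, 0.1242]
orientation: [-179.6, -0.1, -86.4]
force: [1.9, -1.9, 9.5]
opening: 0.0159
pos [ 0.53   -0.12    0.1242] F [ 1.9 -1.9  9.5] M [-0.49 -1.12 -0.01] ori [-1.7964e+02 -6.0000e-02 -8.6440e+01] t 18.4333 op 0.0159
```

```bash
python3 -m handwheel '[[[0,0.0015,0,0,1],[0,0.0015,0,0,1],[0,0.0015,0,0,1],[0,0.0015,0,0,1],[0,0,0,0,1]]]'; python3 f.py; python3 look.py w8 slide_plate
```

```text
clock: 18.85
tool_pos: [0.524, -0.1203, 0.1241]
orientation: [-179.6, -0.1, -86.4]
force: [3.2, -1.6, 9.6]
opening: 0.0157
pos [ 0.524  -0.1203  0.1241] F [ 3.2 -1.6  9.6] M [-0.51 -1.16  0.02] ori [-1.7964e+02 -6.0000e-02 -8.6440e+01] t 18.85 op 0.0157
[ 0.524  -0.1203  0.1241] [-1.79636263e+02 -5.63653754e-02 -8.64377065e+01] [ 3.23094232 -1.622907    9.57645372] 18.85
slide_plate 0.74 [318.3 225.7] [ 0.5252 -0.1212  0.071 ]
```

View pics/w8.png

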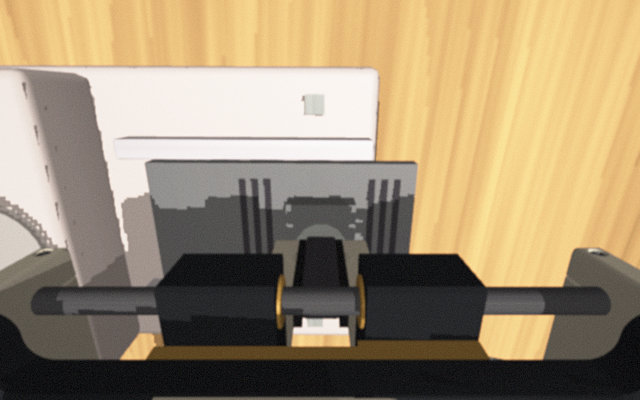

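```bash
python3 - <<'E'
from h import *
T8,o=pose(); p=vision.snapshot('wrist')
def mk(pos,ori):
    T=np.eye(4);T[:3,:3]=R.from_euler('xyz',ori,degrees=True).as_matrix();T[:3,3]=pos;return T
T5=mk([.573,-.0791,.2005],[179.95,0,-86.62]);T7=mk([.5616,-.1184,.1241],[-179.625,-.03,-86.445])
for n,T,a,b in [('5',T5,(402.3,97.7),(378,51)),('7',T7,(416.5,161.5),(376,104.5)),('8',T8,(416.5,161.5),(315,104.5))]:
    print(n,atz(p,a,.071,T),atz(p,b,.062,T))
E
```

```text
5 [ 0.51082367 -0.1635355   0.071     ] [ 0.53305466 -0.1979114   0.062     ]
7 [ 0.50492363 -0.16598591  0.071     ] [ 0.53230784 -0.19780875  0.062     ]
8 [ 0.46730132 -0.16795065  0.071     ] [ 0.53193579 -0.19743136  0.062     ]
```

```bash
python3 -m handwheel '[[[0,0.0015,0,0,1],[0,0.0015,0,0,1],[0,0.0015,0,0,1],[0,0.0015,0,0,1],[0,0.0015,0,0,1],[0,0.0015,0,0,1],[0,0.0015,0,0,1],[0,0,0,0,1]]]'; python3 f.py
```

```text
clock: 19.67
tool_pos: [0.5135, -0.121, 0.1241]
orientation: [-179.6, -0.1, -86.4]
force: [3.2, -1.3, 8.8]
opening: 0.0159
pos [ 0.5135 -0.121   0.1241] F [ 3.2 -1.3  8.8] M [-0.5  -1.08  0.07] ori [-1.7964e+02 -5.0000e-02 -8.6440e+01] t 19.6667 op 0.0159
```

```bash
(python3 -m handwheel '[[[0,0.001,0,0,1],[0,0.001,0,0,1],[0,0,0,0,1]]]'; python3 -m handwheel '[[[0,0.001,0,0,1],[0,0.001,0,0,1],[0,0,0,0,1]]]';python3 -m handwheel '[[[0,0.001,0,0,1],[0,0,0,0,1]]]') | egrep 'pos|force'; python3 f.py; python3 look.py w9 slide_plate
```

```text
tool_pos: [0.5117, -0.1211, 0.1241]
force: [2.8, -0.8, 9.6]
tool_pos: [0.5097, -0.1212, 0.1241]
force: [3.2, -2.3, 9.1]
tool_pos: [0.5087, -0.1212, 0.1241]
force: [2.7, -0.4, 9.0]
pos [ 0.5087 -0.1212  0.1241] F [ 2.7 -0.4  9. ] M [-0.43 -1.24  0.02] ori [-1.7963e+02 -6.0000e-02 -8.6440e+01] t 20.3333 op 0.0159
[ 0.5087 -0.1212  0.1241] [-1.79629266e+02 -5.58916949e-02 -8.64372226e+01] [ 2.67019534 -0.43769766  9.01917462] 20.3333
slide_plate 0.65 [318.4 223.1] [ 0.5099 -0.1239  0.071 ]
```

View pics/w9.png

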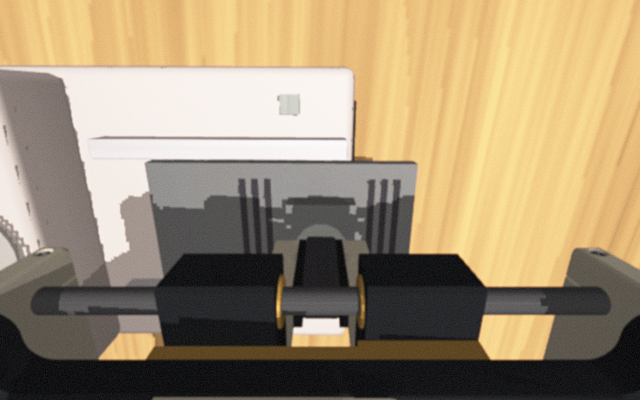

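```bash
(python3 -m handwheel '[[[0,0.001,0,0,1],[0,0,0,0,1]]]'; python3 -m handwheel '[[[0,0.001,0,0,1],[0,0,0,0,1]]]') | egrep 'pos|force'; python3 f.py
```

```text
tool_pos: [0.5077, -0.1213, 0.1241]
force: [3.9, -1.2, 8.5]
tool_pos: [0.5067, -0.1214, 0.1241]
force: [3.3, -0.5, 9.3]
pos [ 0.5067 -0.1214  0.1241] F [ 3.3 -0.5  9.3] M [-0.49 -1.25 -0.  ] ori [-1.7963e+02 -6.0000e-02 -8.6440e+01] t 20.7667 op 0.0158
```

```bash
(python3 -m handwheel '[[[0,0.0007,0,0,1],[0,0,0,0,1]]]'; python3 -m handwheel '[[[0,0.0007,0,0,1],[0,0,0,0,1]]]') | egrep 'pos|force'; python3 f.py
```

```text
tool_pos: [0.5061, -0.1214, 0.1241]
force: [3.7, -1.2, 8.5]
tool_pos: [0.5059, -0.1214, 0.1243]
force: [3.5, -0.9, 9.2]
pos [ 0.5059 -0.1214  0.1243] F [ 3.5 -0.9  9.2] M [-0.43 -1.73  0.01] ori [-1.7957e+02 -6.0000e-02 -8.6430e+01] t 21.1 op 0.0161
```

```bash
(python3 -m handwheel '[[[0,0.0007,0,0,1],[0,0,0,0,1]]]') | egrep 'pos|force'; python3 f.py
```

```text
tool_pos: [0.5058, -0.1214, 0.1245]
force: [5.7, -1.1, 8.3]
pos [ 0.5058 -0.1214  0.1245] F [ 5.7 -1.1  8.3] M [-0.39 -2.19 -0.02] ori [-1.795e+02 -6.000e-02 -8.642e+01] t 21.2667 op 0.0158
```

```bash
python3 -m handwheel '[[[0,-0.001,0,0,1],[0,-0.001,0,0,1],[0,0,0,0,1]]]'; python3 f.py; python3 -m handwheel '[[[0,0,-0.002,0,1],[0,0,-0.002,0,1],[0,0,-0.002,0,1],[0,0,-0.002,0,1],[0,0,-0.002,0,1],[0,0,0,0,1],[0,0,0,0,1]]]'; python3 f.py
```

```text
clock: 21.52
tool_pos: [0.5062, -0.1214, 0.1238]
orientation: [-179.7, -0.1, -86.4]
force: [1.6, -1.8, 9.1]
opening: 0.0159
pos [ 0.5062 -0.1214  0.1238] F [ 1.6 -1.8  9.1] M [-0.32 -0.75  0.02] ori [-1.797e+02 -5.000e-02 -8.645e+01] t 21.5167 op 0.0159
clock: 22.1
tool_pos: [0.5037, -0.1211, 0.1321]
orientation: [-180.0, 0.0, -86.5]
force: [3.2, -0.3, 1.3]
opening: 0.0161
pos [ 0.5037 -0.1211  0.1321] F [ 3.2 -0.3  1.3] M [ 0.17 -1.17  0.01] ori [-1.7997e+02  1.0000e-02 -8.6510e+01] t 22.1 op 0.0161
```

```bash
python3 -m handwheel '[[[0,-0.001,0,0,1],[0,-0.001,0,0,1],[0,0,0,0,1]]]'; python3 f.py; python3 -m handwheel '[[[0,0,-0.003,0,1],[0,0,-0.003,0,1],[0,0,-0.003,0,1],[0,0,-0.005,0,1],[0,0,-0.01,0,1],[0,0,-0.02,0,1],[0,0,-0.02,0,1],[0,0,-0.01,0,1],[0,0,0,0,1],[0,0,0,0,1]]]'; python3 f.py; python3 look.py w10 button_hole slide_plate
```

```text
clock: 22.35
tool_pos: [0.5043, -0.1212, 0.1317]
orientation: [179.8, 0.0, -86.5]
force: [-2.8, 0.6, 1.7]
opening: 0.0163
pos [ 0.5043 -0.1212  0.1317] F [-2.8  0.6  1.7] M [0.33 0.76 0.  ] ori [ 1.7984e+02  1.0000e-02 -8.6530e+01] t 22.35 op 0.0163
clock: 23.18
tool_pos: [0.5056, -0.121, 0.2067]
orientation: [-179.9, 0.0, -86.5]
force: [0.7, -0.4, -2.1]
opening: 0.0159
pos [ 0.5056 -0.121   0.2067] F [ 0.7 -0.4 -2.1] M [ 0.11  0.01 -0.04] ori [-1.7991e+02  3.0000e-02 -8.6520e+01] t 23.1833 op 0.0159
[ 0.5056 -0.121   0.2067] [-1.79914046e+02  2.52552871e-02 -8.65155918e+01] [ 0.74629781 -0.41529327 -2.10827084] 23.1833
button_hole 0.97 [320.6 195.7] [ 0.505 -0.121  0.086]
slide_plate 0.95 [318.  187.6] [ 0.5075 -0.1238  0.071 ]
```

View pics/w10.png

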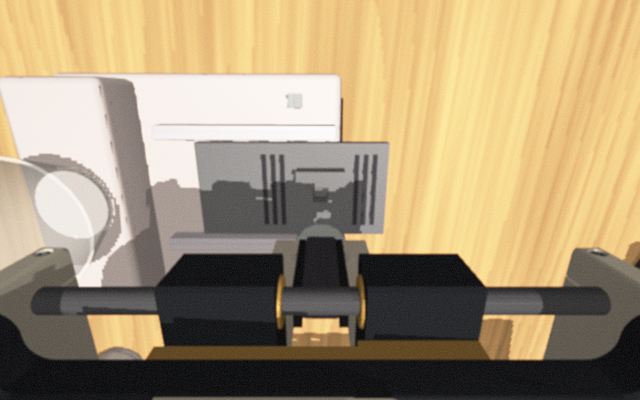

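```bash
python3 - <<'E'
from h import *
T,o=pose(); p=vision.snapshot('wrist'); print(T[:3,3])
u=np.array([np.cos(np.radians(3.3)),np.sin(np.radians(3.3))])
c=atz(p,(388.7,142.7),.071,T); m=atz(p,(294,100.5),.062,T); print(c,m,'rel',(c-m)[:2]@u, 'home rel',(np.array([.51082,-.16354])-[.53305,-.19791])@u)
save('w11',p); cv2.imwrite('pics/w11c.png',cv2.resize(p['color'][90:250,270:400],None,fx=5,fy=5,interpolation=3)[:600,:,::-1])
r=T[:3,:3];print(proj(p,T[:3,3]+r@[.0035,0,.060],T))
E
```

```text
[ 0.50477003 -0.12107673  0.20518177]
[ 0.44791743 -0.16821595  0.071     ] [ 0.53115277 -0.19770584  0.062     ] rel -0.08139975664086777 home rel -0.020214662976729494
[319.48239053 218.10777526]
```

View pics/w11c.png

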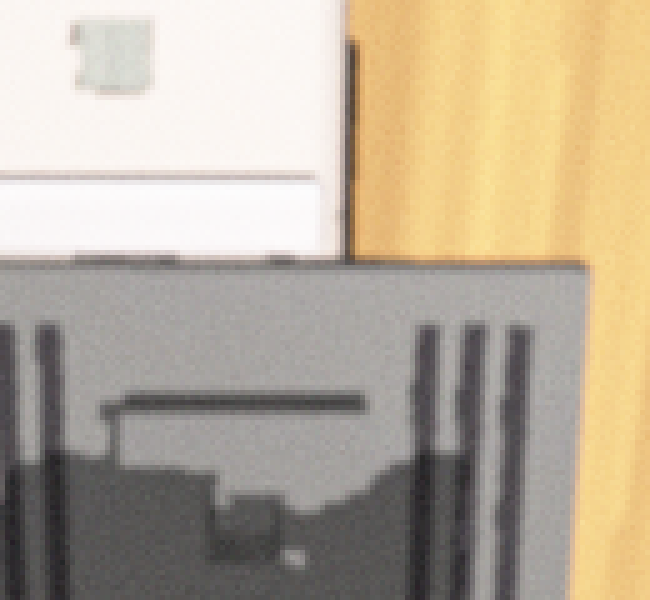

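```bash
python3 -c "
from h import *
go([.4882,.2993,.2],-101.4)"
```

```text
now [ 0.5048 -0.1211  0.2052] [ 1.7989e+02  1.0000e-02 -8.6510e+01] d tool mm [-420.6   -9.     5.2]
turn about tool z rad 0.2598499394822327
```

```bash
python3 -m handwheel '[[[-0.028,-0.0006,0,0,1],[-0.028,-0.0006,0,0,1],[-0.028,-0.0006,0,0,1],[-0.028,-0.0006,0,0,1],[-0.028,-0.0006,0,0,1],[-0.028,-0.0006,0,0,1],[-0.028,-0.0006,0,0,1],[-0.028,-0.0006,0,0,1],[-0.028,-0.0006,0,0,1],[-0.028,-0.0006,0,0,1],[-0.028,-0.0006,0,0,1],[-0.028,-0.0006,0,0,1],[-0.028,-0.0006,0,0,1],[-0.028,-0.0006,0,0,1],[-0.0286,-0.0006,0.005,0,1],[0,0,0,0.1,1],[0,0,0,0.1,1],[0,0,0,0.06,1],[0,0,0,0,1],[0,0,0,0,1]]]'; python3 f.py; python3 look.py w12 stand_mouth pin_collar; python3 - <<'E'
import cv2
c=cv2.imread('pics/w12.png'); cv2.imwrite('pics/w12c.png',cv2.resize(c[130:260,260:390],None,fx=4.6,fy=4.6,interpolation=3))
E
python3 -c "
from h import *
go([.4882,.2993,.2],-101.4)"
```

```text
clock: 25.05
tool_pos: [0.4886, 0.2991, 0.2005]
orientation: [180.0, -0.1, -101.3]
force: [0.6, -0.1, -1.4]
opening: 0.0158
pos [0.4886 0.2991 0.2005] F [ 0.6 -0.1 -1.4] M [ 0.17 -0.01  0.02] ori [ 1.7996e+02 -7.0000e-02 -1.0128e+02] t 25.05 op 0.0158
[0.4886 0.2991 0.2005] [ 1.79960698e+02 -6.78397180e-02 -1.01277256e+02] [ 0.60403407 -0.05627894 -1.42435903] 25.05
stand_mouth 0.59 [319.6 186.8] [0.4887 0.3008 0.045 ]
now [0.4888 0.299  0.201 ] [ 1.7999e+02 -2.0000e-02 -1.0132e+02] d tool mm [-0.1  0.7  1. ]
turn about tool z rad 0.0014559060595003947
```

View pics/w12c.png

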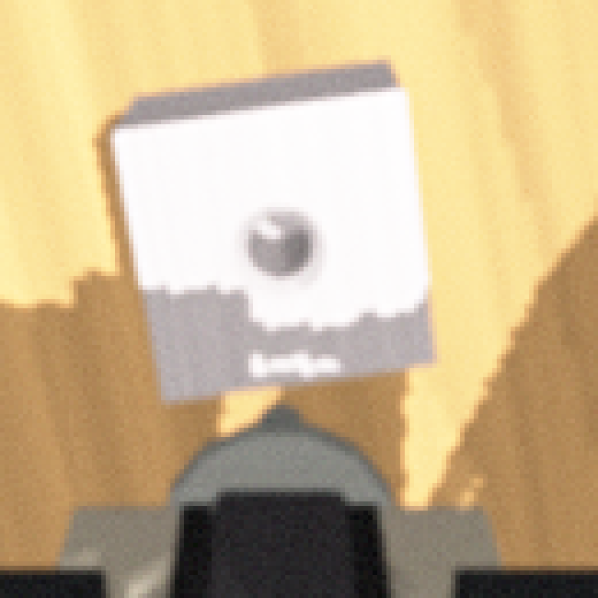

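```bash
python3 -m handwheel '[[[0,0.0005,0.02,0,1],[0,0,0.025,0,1],[0,0,0.02,0,1],[0,0,0.015,0,1],[0,0,0,0,1],[0,0,0.008,0,1],[0,0,0.004,0,1],[0,0,0,0,1],[0,0,0,0,1]]]'; python3 f.py; python3 -m handwheel '[[[0,0,0.006,0,1],[0,0,0.006,0,1],[0,0,0,0,1],[0,0,0,0,1]]]'; python3 f.py
```

```text
clock: 25.95
tool_pos: [0.4886, 0.2996, 0.1098]
orientation: [-180.0, 0.0, -101.4]
force: [0.3, 0.0, -0.8]
opening: 0.0156
pos [0.4886 0.2996 0.1098] F [ 0.3  0.  -0.8] M [ 0.14 -0.06  0.04] ori [-1.7997e+02  4.0000e-02 -1.0139e+02] t 25.95 op 0.0156
clock: 26.28
tool_pos: [0.4881, 0.2991, 0.0968]
orientation: [180.0, -0.0, -101.4]
force: [0.5, 0.6, -1.4]
opening: 0.0158
pos [0.4881 0.2991 0.0968] F [ 0.5  0.6 -1.4] M [ 0.06 -0.13 -0.01] ori [ 1.7997e+02 -5.0000e-02 -1.0140e+02] t 26.2833 op 0.0158
```

Tip is inside the hole (z≈0.037) with no force. Continue.

```bash
python3 -m handwheel '[[[0,0,0.006,0,1],[0,0,0.006,0,1],[0,0,0.005,0,1],[0,0,0.004,0,1],[0,0,0,0,1],[0,0,0,0,1]]]'; python3 f.py; (python3 -m handwheel '[[[0,0,0.001,0,1],[0,0,0.001,0,1],[0,0,0,0,1]]]'; python3 -m handwheel '[[[0,0,0.001,0,1],[0,0,0.001,0,1],[0,0,0,0,1]]]')| egrep 'pos|force'; python3 f.py
```

```text
clock: 26.78
tool_pos: [0.4882, 0.2992, 0.0758]
orientation: [180.0, -0.0, -101.4]
force: [-0.0, -0.3, -1.0]
opening: 0.0159
pos [0.4882 0.2992 0.0758] F [-0.  -0.3 -1. ] M [ 0.12 -0.12 -0.01] ori [ 1.7998e+02 -5.0000e-02 -1.0140e+02] t 26.7833 op 0.0159
tool_pos: [0.4883, 0.2994, 0.0743]
force: [-0.9, 0.1, -1.1]
tool_pos: [0.4883, 0.2993, 0.0721]
force: [-0.6, 0.2, -0.6]
pos [0.4883 0.2993 0.0721] F [-0.6  0.2 -0.6] M [ 0.09 -0.04  0.03] ori [ 179.99   -0.   -101.41] t 27.2833 op 0.0161
```

```bash
(python3 -m handwheel '[[[0,0,0.001,0,1],[0,0,0,0,1]]]'; python3 -m handwheel '[[[0,0,0.0007,0,1],[0,0,0,0,1]]]';python3 -m handwheel '[[[0,0,0.0007,0,1],[0,0,0,0,1]]]')| egrep 'pos|force'; python3 f.py
```

```text
tool_pos: [0.4883, 0.2993, 0.0711]
force: [-0.2, -0.1, -0.5]
tool_pos: [0.4883, 0.2994, 0.071]
force: [-2.0, -0.8, 4.1]
tool_pos: [0.4883, 0.2994, 0.071]
force: [-4.4, -2.0, 10.6]
pos [0.4883 0.2994 0.071 ] F [-4.4 -2.  10.6] M [-0.56  1.65 -0.03] ori [-1.7998e+02  1.0000e-02 -1.0138e+02] t 27.7833 op 0.0162
```

```bash
python3 -m handwheel '[[[0,0,-0.001,0,1],[0,0,0,0,0.7],[0,0,0,0,0.5],[0,0,0,0,0.3],[0,0,0,0,0],[0,0,0,0,0],[0,0,0,0,0],[0,0,0,0,0],[0,0,0,0,0],[0,0,0,0,0]]]'; python3 -m handwheel '[[[0,0,-0.005,0,0],[0,0,-0.01,0,0],[0,0,-0.02,0,0],[0,0,-0.02,0,0],[0,0,-0.025,0,0],[0,0,-0.03,0,0],[0,0,-0.03,0,0],[0,0,0,0,0],[0,0,0,0,0]]]'; python3 f.py; python3 look.py w13 pin_grip pin_collar
python3 - <<'E'
from h import *
p=vision.snapshot('top'); save('top1',p); c=p['color']; a=cv2.resize(c[175:265,155:235],None,fx=5,fy=5,interpolation=3);b=cv2.resize(c[120:250,300:410],None,fx=3.46,fy=3.46,interpolation=3)
cv2.imwrite('pics/crop1.png',np.hstack([a[:449],b[:449]])[:,:,::-1])
E
```

```text
clock: 28.62
tool_pos: [0.4883, 0.2994, 0.0709]
orientation: [-180.0, 0.0, -101.4]
force: [-0.1, -0.1, 0.2]
opening: 0.0705
clock: 29.37
tool_pos: [0.4891, 0.3002, 0.2141]
orientation: [-179.8, 0.3, -101.4]
force: [-0.1, 0.5, -0.6]
opening: 0.088
pos [0.4891 0.3002 0.2141] F [-0.1  0.5 -0.6] M [ 0.05  0.03 -0.04] ori [-179.84    0.27 -101.39] t 29.3667 op 0.088
[0.4891 0.3002 0.2141] [-179.8413816     0.26551666 -101.39146062] [-0.05282541  0.48134487 -0.60039823] 29.3667
pin_grip 0.97 [322.9 191.8] [0.4869 0.3032 0.075 ]
pin_collar 0.65 [318.8 177.6] [0.4897 0.2969 0.045 ]
```

View pics/w13.png

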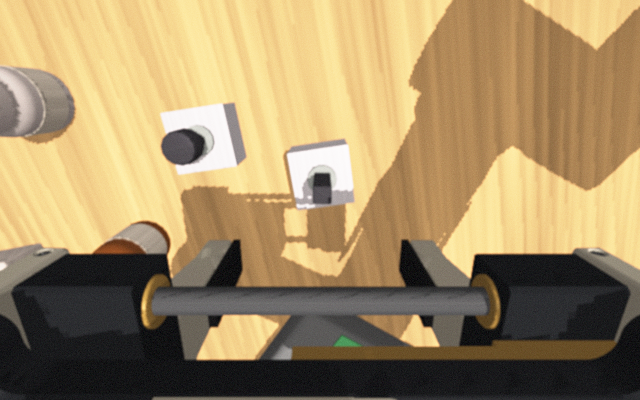

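View pics/top1.png

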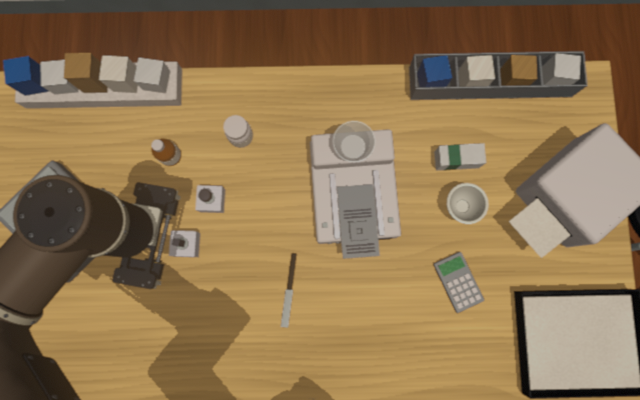

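```bash
python3 - <<'E'
from h import *
p=vision.snapshot('top')
for k,z in [('button_hole',.086),('slide_plate',.071)]:
    for r in place_of(k,p)[:1]: print(k,r['conf'],r['xy'],atz(p,r['xy'],z))
print(telemetry.get_obs()['clock'],close_job())
E
```

```text
button_hole 0.73 [356.7, 226.8] [ 0.51549664 -0.11637669  0.086     ]
slide_plate 0.72 [355.7, 229.8] [ 0.50993107 -0.11480982  0.071     ]
the job is handed in; nothing more can be done
29.7167 None
```

I carried out the whole sequence and handed the job in at about 29.7 s. `close_job()` gives no verdict, so the result rests on my own checks.

**What I did:**
1. I took the pin tool from its stand and lowered it into the recess. I felt the button about 14.5 mm below the mouth and held it about 8 mm down at 9–10 N.
2. I pushed the slide out with about 3 N until it met the hard end stop, then let the button up.
3. I lifted the pin out and put the tool back in its own stand.

**What the last checks showed:**
- **Slide travel:** the wrist camera gave about 61 mm, with the end stop clearly felt. The top camera's network points gave 60 mm for the hole and 64 mm for the plate, at about 2 mm per pixel. These disagree by a few millimetres, but all are above 57.5 mm.
- **Latch:** I did not test directly that it had caught; the travel readings put the slide at or near the 58–62 mm notch. When I backed the pin off after releasing the button, it briefly pressed the recess's rear wall with about 3 N. The 61 mm wrist-camera reading was taken after that.
- **Pin tool:** the collar met the block at the same height as at the start (TCP 0.071 m). The last wrist picture shows it upright in its stand, with the gripper open and clear.
- **Forces and other things:** the highest force I read on the slide was about 10 N, sampled at the end of each move. The other things looked unmoved in the last top view.

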